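# Run one turn on the desk coin counter

## Robot

A 6-joint arm with a two-finger parallel gripper is mounted at the origin on the work surface. World frame = base frame: x ahead of the robot, y to its left, z up, the work surface at z = 0. Lengths are in m, angles in degrees, forces in N, time in s.
With the tool pointing down it reaches from about 0.4 to 0.825 m from the base axis. Payload 7 kg.
Tool frame: the origin (TCP) lies at the very end of the fingers, on their centre line; the grasp point (between the pads) lies 19 mm behind it; y points along the fingers, x is the direction in which the jaws open and shut, and the axes are right-handed (so a half turn about y gives the same grasp; the last joint's range is limited). The gripper opens to 88 mm and grips with 3 to 60 N. Pads are 19 mm wide; open, the fingers measure 130 mm over their backs; the gripper's body (78 mm by 193 mm) begins 47 mm behind the grasp point.
Start: joints at [-53.394, 20.546, 0.682, 0, -70.136, -16.507], TCP at [0.232, -0.634, 0.227] pointing down, gripper open.
Joint ranges: [-176.03, 176.03], [-82.01, 121.73], [-58.28, 71.71], [-173.87, 95.51], [-174.79, -0.11], [-173.66, 173.66]. Speed limits (degrees/s): [136.94, 136.94, 172.46, 180, 180, 180].

## Interface

Orientations are given as [roll, pitch, yaw] about the fixed x, y, z axes, in that order (R = Rz(yaw) Ry(pitch) Rx(roll)).
In Python, from plant import ctrl gives the robot as it stands.
- The arm moves only by the shell command python3 -m crank 'ROWS'. ROWS is JSON, a list that holds one entry, the list of rows, each a list of 5 numbers: the closure, from -1 (fully open) to 1 (shut), then the shift along the tool's x, y, z in mm, then the turn about the tool's y in rad. In form: [[[claw, x, y, z, turn], ...]]. A call has 1 to 12 rows; each row is the pose to reach, as a shift and turn from the pose commanded when the call began, along the tool's axes at that moment; what a row does not reach only later rows make up. A row lasts 1/8 s, in which the tool goes at most 62.5 mm and 10.7 degrees, less where a joint would pass 70% of its speed; a pose out of reach is approached as far as the arm can. A call with a gripper value outside its range is refused whole. The fingers move at their own pace and stop on an object; the grip force is fixed at half the most. Time passes only in rows, so rows that repeat a pose let the fingers close. It gives the time, the measured TCP pose, the force and the opening at its end, in the units of the state.
- ctrl.get_obs(): the state, without advancing time (a new reading comes with each control period).
- ctrl.snapshot(name): name is "scene" or "side" or "wrist"; returns the picture (384x512x3 uint8, red, green, blue); there is no depth.
- ctrl.camera_model(name): a dict with "fx", "fy", "cx", "cy" (pixels), "origin" and "orientation" of the camera in the world; the wrist camera has in their place "hand_eye" (4x4, takes a point from camera to tool coordinates, whose origin is the TCP and whose axes are the tool frame's). Camera axes: x right, y down, z forward; pixel columns grow to the right and rows downward; lengths in m; the calibration is good to about 2 mm. A picture is of the moment at which its call begins: read the wrist's pose just before it. camera_model takes no time and is no camera call.
- ctrl.close_job(): hands the job in, once; it reports no verdict.
Trained networks look in the newest picture that a camera, given by its name, has taken for a name from the list of things; names that differ only in an ending like _2 or _b are one class to them, and where a whole thing is asked for, a point or a joint stands for the part that bears it (a point fixed in the world has none). Each returns a list of dicts, best first, with "confidence" (0 to 1); they miss things now and then, are a little off and sometimes report something else, mostly with a low value. They report only what shows in the picture. A call takes as long as a camera call.
- ctrl.find_in(camera, name): "extent" ([left, top, width, height] in pixels, round what is visible of it).
The state is a dict: "clock": time; "joint_pos": joint angles; "qvel": joint speeds; "tau": joint torques, N m; "tool_pos": TCP position; "orientation": TCP orientation; "force": force on the tool from outside, world axes, zero at the start; "moment": the same for the moment, N m; "opening": finger opening in m.
Only numpy, scipy, OpenCV 4.12 (cv2) and the standard library are available. Lean on these libraries where they do the work, as an engineer would, in place of code of your own. Each camera call takes 0.05 s, during which the arm holds its last target.

## Task

Without gripping anything, press the green zero key on the coin counter fully down with a fingertip and let it spring back, then use the outside of the fingers to push the hand wheel round by its orange handle, clockwise seen from above, through exactly one full turn, so that the handle stops at the red mark again. Push gently, do not pinch the handle, turn the wheel backwards or run on past the mark, and leave everything else on the desk where it is.

Things in the scene. Friction and masses are not known exactly. Their poses are not given: they have to be found in the camera images.
- wheel (a joint): Turn of the hand wheel in rad: 0 at the start (orange handle at the red mark), grows clockwise seen from above, 6.283 after one full turn; it runs on freely past that and also turns backwards. About 2 N of sideways push on the handle moves it; it stays where it is left and does not coast. The wheel lies level (vertical axis): black rim 140 dia, 12 thick, its top 125 above the desk, with 3 spokes and a low hub whose top is 129 above the desk.
- handle_mid (a point): Middle of the wheel's upright orange handle, a round post 24 dia on the rim, 70 from the wheel axis; its top is 176 above the desk, the point is 154 above the desk. It moves with the wheel.
- handle: The same orange handle as a solid; origin on its centre line at rim height, 119 above the desk, z up. It spins freely on its own spindle, so its yaw means nothing.
- axis_mid (a point): Point on the vertical wheel axis, 154 above the desk (level with handle_mid; nothing but air there).
- red_mark (a point): Middle of the 26 x 12 red mark on the white dial plate (198 dia, top 91 above the desk) under the wheel, 86 from the axis; the handle starts next to it, on the same radius, and must come back there. Its direction round the axis differs from start to start.
- zero (a joint): Travel of the green zero key in m: 0 up, 0.006 fully down, springs back; fully down takes 5 N.
- zero_top (a point): Centre of the top of the round green zero key (28 dia, on a black housing) when up; pressed straight down. It sits on top of the counter, 145 to the side of the wheel axis.
- machine: The grey coin counter, fixed to the desk: 220 (x) x 300 (y) housing whose flat top is 85 above the desk, from y -190 to +110; origin at desk height under the wheel axis. An open blue coin hopper 105 high continues it at y +112 to +188 and a low coin tray stands 55 out in front (-x). The zero key is at y -145.
- coin_jar: Bystander, loose, leave alone: glass jar with a steel lid, 90 dia x 130 high; origin at the centre of its underside.
- mug: Bystander, loose, leave alone: white mug, 80 dia x 95 high; origin at the centre of its underside.
- notebook: Bystander, loose, leave alone: black notebook lying flat, 105 x 148 x 18; origin at the centre of its underside.
- coin_stack: Bystander, loose, leave alone: small stack of coins, 25 dia x 24 high; origin at the centre of its underside.
- phone: Bystander, loose, leave alone: black phone lying flat, 72 x 148 x 9; origin at the centre of its underside.
- marker: Bystander, loose, leave alone: white marker pen with a red cap lying flat, 100 long, 14 thick; origin at the centre of its underside.
- coin_tube: Bystander, loose, leave alone: upright white paper-wrapped coin roll, 28 dia x 70 high; origin at the centre of its underside.

How it is judged (in metres and radians):
On the way, in this order (a step that is already met when the one before it is completed fails the run):
1. the green zero key is pressed fully down (value of joint zero above 0.0045 m), for 0.05 s.
2. after that, the wheel is set turning clockwise (value of joint wheel above 0.35 rad).
3. past half-way round, the fingers are pushing on the handle itself (value of joint wheel above 3.3 rad and contact force between the fingers and handle above 0.3 N).
At the end, for the whole second after the job is handed in: The wheel rests after exactly one clockwise turn (handle within 0.17 rad, about 12 mm, of the red mark), the zero key is up again and every bystander is within 20 mm of where it stood (value of joint wheel between 6.113 and 6.453 rad and velocity of joint wheel between -0.05 and 0.05 rad/s and value of joint zero below 0.0015 m and not (distance of coin_jar from where it was at the start of the episode above 0.02 m) and not (distance of mug from where it was at the start of the episode above 0.02 m) and not (distance of notebook from where it was at the start of the episode above 0.02 m) and not (distance of coin_stack from where it was at the start of the episode above 0.02 m) and not (distance of phone from where it was at the start of the episode above 0.02 m) and not (distance of marker from where it was at the start of the episode above 0.02 m) and not (distance of coin_tube from where it was at the start of the episode above 0.02 m)); the robot touches nothing.
It fails at once if a bystander is lifted or moved by more than 20 mm (distance of any of coin_jar, mug, notebook, coin_stack, phone, marker, coin_tube from where it was at the start of the episode above 0.02 m).
It fails at once if the wheel runs past one turn by more than 0.3 rad (about 21 mm at the handle) (value of joint wheel above 6.583 rad).
It fails at once if the wheel is turned backwards by more than 0.2 rad (value of joint wheel below -0.2 rad).
It fails at once if the handle is pinched or shoved hard (more than 30 N from the fingers) (contact force between the fingers and handle above 30 N).
It also fails if it takes over 72 s, if anything falls off the work surface, if the arm or the gripper's body presses on something with over 40 N, if the wrist force passes 120 N, or if a joint passes its speed limit or range.

## Working session

There is one attempt and no reset: what is moved stays moved. The work goes in short steps, Python scripts to look and compute and a shell command to move; the robot and the scene stay as the last step left them, time stands still between calls to the robot, and variables do not carry over. Pictures are saved under pics/ and viewed, and the job is handed in when it is done.

```bash
ls; mkdir -p pics
python3 - <<'E'
from plant import ctrl
import cv2
print(ctrl.get_obs())
for n in ("scene","side","wrist"):
    im=ctrl.snapshot(n); cv2.imwrite(f"pics/a_{n}.png",im[:,:,::-1]); print(n,ctrl.camera_model(n))
    for k in ("handle","red_mark","zero","wheel","machine","coin_tube","coin_jar"):
        try:r=ctrl.find_in(n,k)
        except Exception as e: r=e
        print(k,r if not isinstance(r,list) else r[:2])
E
```

```text
pics
{'clock': 0.0, 'joint_pos': array([-5.33938618e+01,  2.05926116e+01,  6.34161643e-01, -2.18684702e-02,
       -7.01357382e+01, -1.65074734e+01]), 'qvel': array([ 0.03501868,  0.04026892, -0.08886861, -0.06456027,  0.18353159,
        0.02407207]), 'tau': array([ 2.26515564e-03, -5.82724142e+01,  2.93050933e+01,  6.99721009e+00,
        6.93308990e-03, -1.43171255e-04]), 'tool_pos': array([ 0.23177818, -0.63343646,  0.22560686]), 'orientation': array([-8.99929448e+01, -9.61477990e-02,  1.10091211e+02]), 'force': array([ 0.23534972, -0.18783083, -0.39272114]), 'moment': array([ 0.01328862, -0.01026376, -0.02505896]), 'opening': 0.0874922083252286}
scene {'fx': 388.11042691434386, 'fy': 388.11042691434386, 'cx': 252.5698382274395, 'cy': 197.20245688305627, 'origin': array([ 1.12835833, -0.33323381,  1.12059555]), 'orientation': array([-146.19512109,   -0.67230224,   59.38589491])}
handle [{'extent': [256.0, 200.9, 10.2, 18.8], 'confidence': 0.62}, {'extent': [92.6, 285.6, 38.8, 48.8], 'confidence': 0.3}]
red_mark []
zero [{'extent': [203.8, 214.4, 6.1, 11.8], 'confidence': 0.44}]
w
[... 1007 characters left out ...]
.0, 302.4, 48.9, 59.9], 'confidence': 0.67}, {'extent': [298.2, 202.8, 14.1, 12.9], 'confidence': 0.65}]
wrist {'fx': 325.43138940099726, 'fy': 325.43138940099726, 'cx': 254.5477136106734, 'cy': 194.3246665358609, 'hand_eye': array([[ 9.99999471e-01,  6.33334846e-04,  8.10654509e-04,
         8.26024942e-04],
       [-6.27336922e-04, -2.49100483e-01,  9.68477442e-01,
        -1.58436801e-01],
       [ 8.15304942e-04, -9.68477438e-01, -2.49099953e-01,
         6.70401269e-02],
       [ 0.00000000e+00,  0.00000000e+00,  0.00000000e+00,
         1.00000000e+00]])}
handle []
red_mark []
zero []
wheel [{'extent': [253.7, 282.6, 77.5, 26.1], 'confidence': 0.44}]
machine []
coin_tube []
coin_jar []
```

Run:
```python
import cv2
for n,(a,b,c,d) in {"scene":(120,280,160,360),"side":(120,280,170,370)}.items():
    im=cv2.imread(f"pics/a_{n}.png"); cv2.imwrite(f"pics/az_{n}.png",cv2.resize(im[a:b,c:d],None,fx=3.75,fy=3.75,interpolation=cv2.INTER_CUBIC))
```

```text
(no output)
```

View pics/a_scene.png

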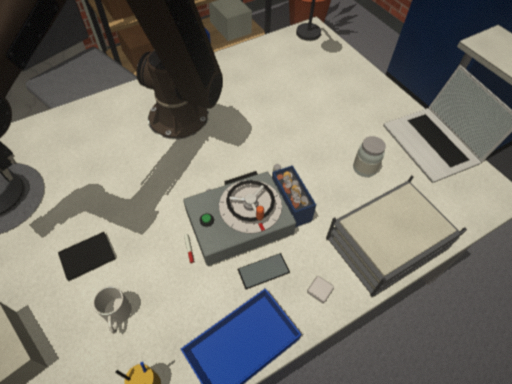

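View pics/a_side.png

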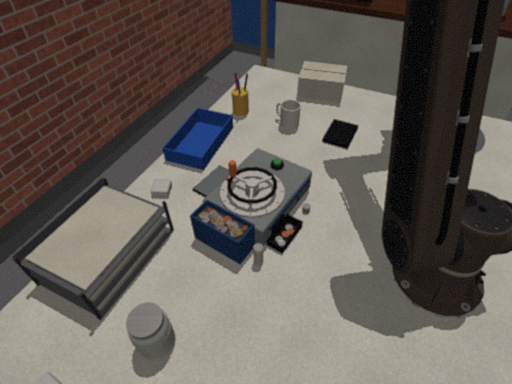

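```bash
sleep 1
```

```text
(no output)
```

View pics/az_scene.png

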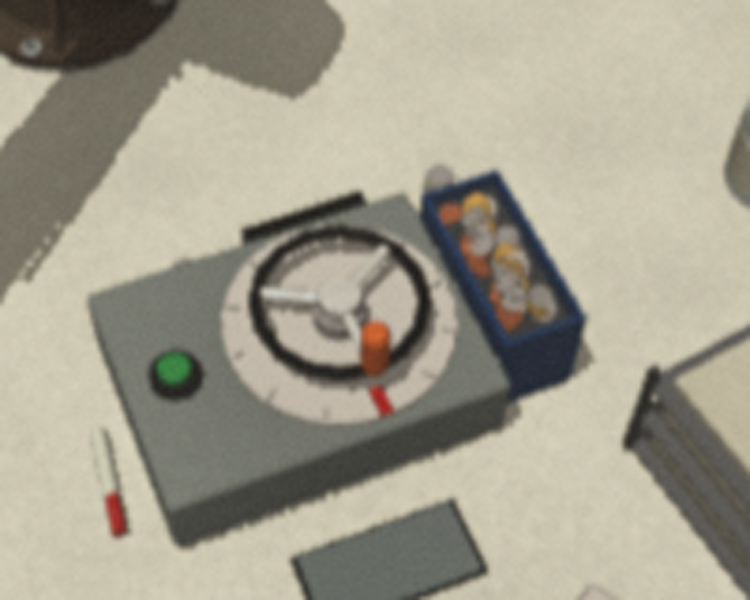

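View pics/az_side.png

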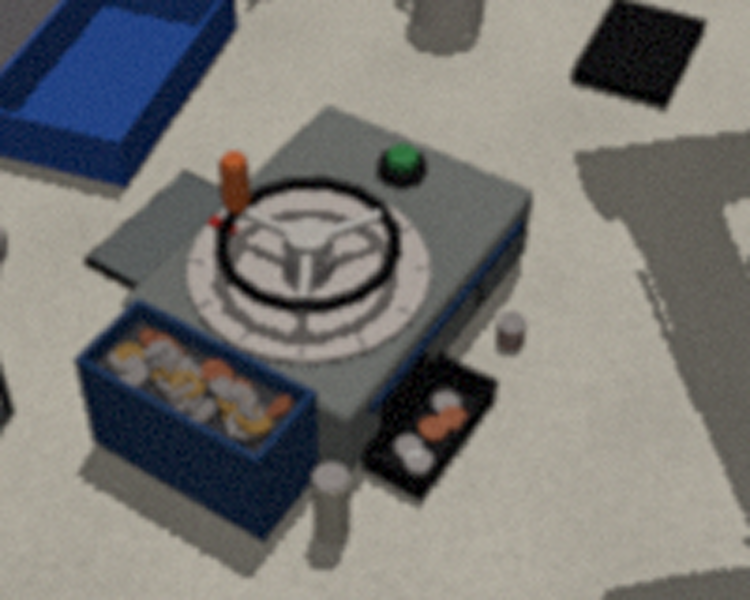

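The scene view shows the machine with the key near (206,218) and the handle near (260,208). The red mark is on the scene-camera side near (262,227), and the rim is centred near (251,201). The side view agrees, with the key at (277,162) and the handle top at (232,162). Next I'll segment by colour and fit the pose.

```bash
cat > h.py <<'E'
import numpy as np, cv2
from scipy.spatial.transform import Rotation as R
from scipy.optimize import least_squares
from plant import ctrl
def cam(n,obs=None):
    m=ctrl.camera_model(n)
    if n!="wrist":
        return m,R.from_euler('xyz',m['orientation'],degrees=True).as_matrix(),np.array(m['origin'])
    T=R.from_euler('xyz',obs['orientation'],degrees=True).as_matrix(); H=np.array(m['hand_eye'])
    return m,T@H[:3,:3],obs['tool_pos']+T@H[:3,3]
def proj(C,p):
    m,Rm,o=C; q=(np.atleast_2d(p)-o)@Rm
    return np.c_[m['cx']+m['fx']*q[:,0]/q[:,2],m['cy']+m['fy']*q[:,1]/q[:,2]]
def onz(C,uv,z):
    m,Rm,o=C; d=Rm@np.array([(uv[0]-m['cx'])/m['fx'],(uv[1]-m['cy'])/m['fy'],1]); return o+d*(z-o[2])/d[2]
def tri(C1,u1,C2,u2):
    return least_squares(lambda p:np.r_[proj(C1,p)[0]-u1,proj(C2,p)[0]-u2],[0.5,-.1,.1])
E
python3 - <<'E'
from h import *
S,D=cam("scene"),cam("side")
def blob(n,box,f):
    im=cv2.imread(f"pics/a_{n}.png").astype(int); a,b,c,d=box
    s=im[a:b,c:d]; m=f(s[...,2],s[...,1],s[...,0]); v,u=np.nonzero(m); return u+c,v+a
gr=lambda r,g,b:(g>r+30)&(g>b+25)
orr=lambda r,g,b:(r>g+60)&(g>b+10)&(g>45)
red=lambda r,g,b:(r>g+60)&(g<=b+22)
for n,bk,bh in (("scene",(205,235,190,220),(195,232,245,275)),("side",(150,180,260,295),(155,188,220,245))):
    for nm,b,f in(("key",bk,gr),("or",bh,orr),("red",bh,red)):
        u,v=blob(n,b,f); print(n,nm,len(u),u.mean(),v.mean(),u.min(),u.max(),v.min(),v.max())
z=lambda n,u,v:np.array([(160 if n=='s' else 170)+u/3.75,120+v/3.75])-0.3
for nm,a,b,h in (("key",(174,366),(402,156),.1),("handtop",(375,330),(233,158),.176),("rim",(340,303),(309,245),.122),("red",(382,401),(223,223),.091)):
    ua,ub=z('s',*a),z('d',*b); r=tri(S,ua,D,ub); print(nm,r.x.round(4),r.fun.round(1),onz(S,ua,h).round(4),onz(D,ub,h).round(4))
E
```

```text
scene key 63 205.93650793650792 217.6984126984127 202 210 214 222
scene or 46 259.5869565217391 209.8695652173913 257 263 206 226
scene red 27 261.25925925925924 226.1851851851852 259 264 223 230
side key 45 276.84444444444443 161.33333333333334 273 281 158 164
side or 20 231.75 162.6 229 234 161 164
side red 5 226.8 178.6 226 228 178 179
key [ 0.5407 -0.1363  0.1044] [-0.1 -0.1 -0.1  0.1] [ 0.5386 -0.1352  0.1   ] [ 0.5423 -0.1415  0.1   ]
handtop [ 0.6302 -0.0024  0.1751] [-0.2 -0.1 -0.2  0.1] [ 0.6313 -0.0024  0.176 ] [ 0.6292 -0.0021  0.176 ]
rim [0.5609 0.0066 0.1156] [-0.5 -0.2 -0.5  0.2] [0.566  0.0053 0.122 ] [0.557 0.011 0.122]
red [ 0.6476 -0.0048  0.0939] [-0.5 -0.2 -0.5  0.2] [ 0.6476 -0.0029  0.091 ] [ 0.6481 -0.0086  0.091 ]
```

```bash
python3 -m crank '[[[1,120,-20,-155,-0.4],[1,361,-23,-461,-1.22],[1,361,-23,-461,-1.22],[1,361,-23,-461,-1.22],[1,361,-23,-461,-1.22],[1,361,-23,-461,-1.22],[1,361,-23,-461,-1.22],[1,361,-23,-461,-1.22],[1,361,-23,-461,-1.22],[1,361,-23,-461,-1.22],[1,361,-23,-461,-1.22],[1,361,-23,-461,-1.22]]]'
python3 - <<'E'
from h import *
o=ctrl.get_obs(); print(o)
im=ctrl.snapshot("wrist"); cv2.imwrite("pics/b_wrist.png",cv2.resize(im[:,:,::-1],(768,576),interpolation=cv2.INTER_CUBIC)); cv2.imwrite("pics/b_raw.png",im[:,:,::-1])
import pickle; pickle.dump(o,open("b.pkl","wb"))
for k in ("handle","red_mark","zero","wheel"): print(k,ctrl.find_in("wrist",k)[:2])
W=cam("wrist",o)
for p in ((.541,-.136,.104),(.630,-.002,.176),(.561,.007,.125),(.6476,-.0045,.091)): print(p,proj(W,p)*1.5)
E
```

```text
clock: 2.7
tool_pos: [0.5403, -0.137, 0.2495]
orientation: [-90.0, -0.0, 180.0]
force: [-0.4, 1.2, 0.2]
opening: 0.0005
{'clock': 2.7, 'joint_pos': array([ 5.89941233e+00,  8.66876121e+00, -1.23159791e+01,  2.82688839e-03,
       -6.90401431e+01, -5.91871344e+00]), 'qvel': array([-0.90741963, -0.22947955, -0.27049208,  0.09708479,  0.05739573,
       -0.13368462]), 'tau': array([ 7.87046961e-01, -4.11803842e+01,  2.93075484e+01,  6.94068298e+00,
        5.38332271e-02, -1.25520380e-02]), 'tool_pos': array([ 0.54030922, -0.13700879,  0.24947121]), 'orientation': array([-8.99948088e+01, -2.44786271e-02,  1.79981710e+02]), 'force': array([-0.37445183,  1.20275105,  0.21536968]), 'moment': array([-0.02912118,  0.13173248, -0.02327592]), 'opening': 0.0005030190239798732}
handle []
red_mark [{'extent': [238.5, 221.1, 17.7, 65.9], 'confidence': 0.68}]
zero [{'extent': [238.9, 167.9, 28.9, 32.1], 'confidence': 0.88}]
wheel []
(0.541, -0.136, 0.104) [[379.48042535 274.29490813]]
(0.63, -0.002, 0.176) [[221.08148385 534.52546207]]
(0.561, 0.007, 0.125) [[349.62022451 489.99112481]]
(0.6476, -0.0045, 0.091) [[233.64785059 446.40954514]]
```

```bash
sleep 2
```

```text
(no output)
```

View pics/b_wrist.png

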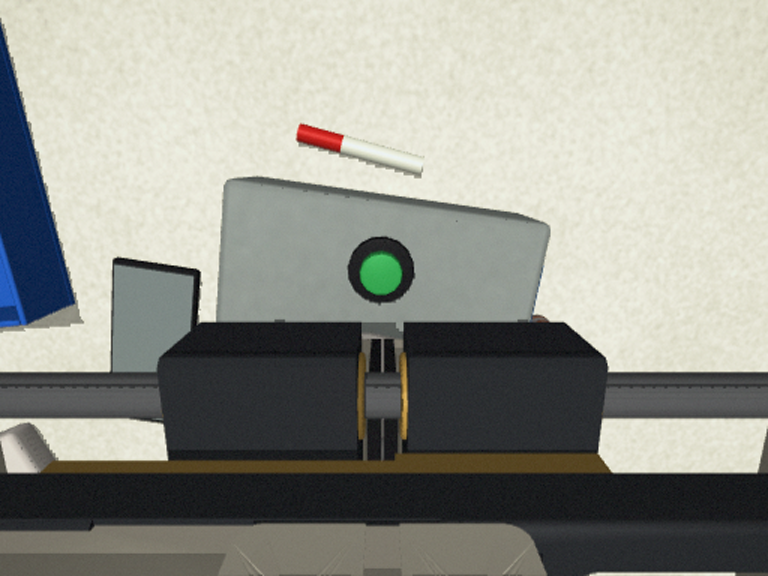

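The wrist view shows the green key at (381,273), and the prediction was (379.5,274.3), so the key position is good to about 1 mm. Next I'll check what the fingers look like, then the handle from above.

Run:
```python
from h import *
import pickle
o=pickle.load(open("b.pkl","rb"));W=cam("wrist",o)
T=R.from_euler('xyz',o['orientation'],degrees=True).as_matrix()
for q in ((0,0,0),(.021,0,0),(-.021,0,0),(0,0,.0095),(.021,0,.0095),(0.021,-.03,.0095),(.021,-.06,.0095),(.09,-.066,.039),(.1,-.07,.039)):
    print(q,(proj(W,o['tool_pos']+T@np.array(q))*1.5).round())
im=cv2.imread("pics/b_raw.png").astype(int);r,g,b=im[...,2],im[...,1],im[...,0]
v,u=np.nonzero((g>r+40)&(g>b+25)); print(u.mean(),v.mean(),np.ptp(u),np.ptp(v)); print(onz(W,(u.mean(),v.mean()),.1035))
```

```text
(0, 0, 0) [[380. 362.]]
(0.021, 0, 0) [[440. 362.]]
(-0.021, 0, 0) [[320. 362.]]
(0, 0, 0.0095) [[380. 336.]]
(0.021, 0, 0.0095) [[441. 336.]]
(0.021, -0.03, 0.0095) [[454. 372.]]
(0.021, -0.06, 0.0095) [[473. 426.]]
(0.09, -0.066, 0.039) [[835. 308.]]
(0.1, -0.07, 0.039) [[907. 314.]]
253.5233785822021 181.79788838612367 27 29
[ 0.54048786 -0.13693268  0.1035    ]
```

Run:
```python
from h import *
for n in ("scene","side"):
    im=ctrl.snapshot(n)[:,:,::-1]; cv2.imwrite(f"pics/c_{n}_raw.png",im)
    C=cam(n); u,v=proj(C,ctrl.get_obs()['tool_pos'])[0]; print(n,u,v)
    a,c=int(v)-70,int(u)-70; a=max(a,0)
    cv2.imwrite(f"pics/c_{n}.png",cv2.resize(im[a:a+120,c:c+150],None,fx=5,fy=5,interpolation=cv2.INTER_CUBIC)); print(a,c)
```

```text
scene 200.95326568869328 189.985007716408
119 130
side 278.55071341801784 124.2665085529871
54 208
```

```bash
sleep 2
```

```text
(no output)
```

View pics/c_scene.png

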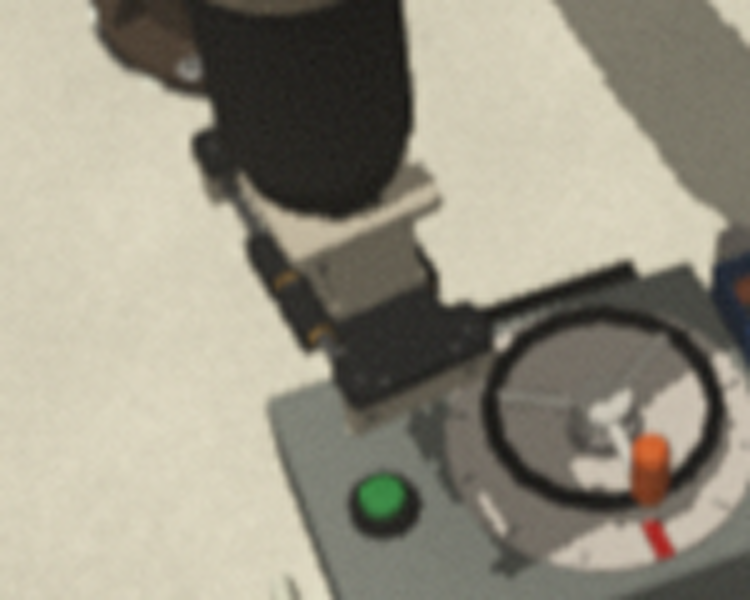

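View pics/c_side.png

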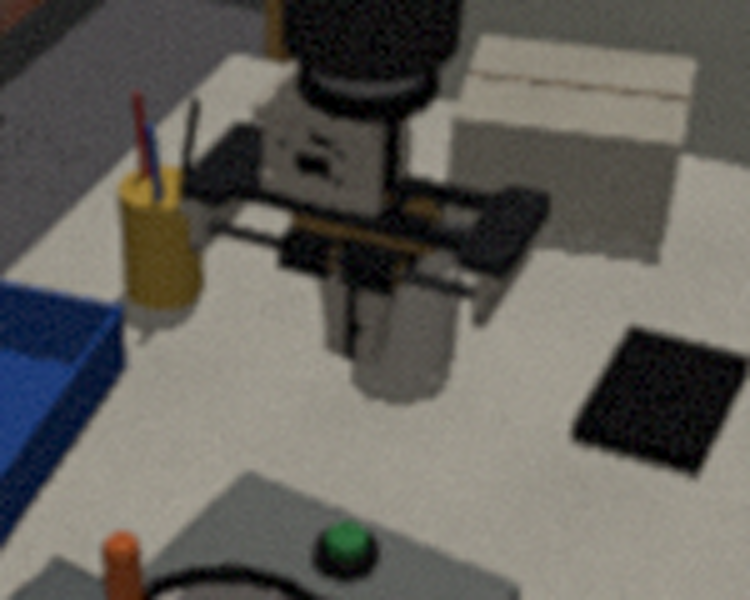

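The closed fingers are slim (about 40 mm) and sit exactly above the key. I'll descend next.

```bash
python3 -m crank '[[[1,0,60,0,0],[1,0,115,0,0],[1,0,135,0,0],[1,0,139,0,0],[1,0,141,0,0],[1,0,143,0,0],[1,0,145,0,0],[1,0,147,0,0],[1,0,148,0,0],[1,0,149,0,0],[1,0,149,0,0]]]'
```

```text
clock: 4.42
tool_pos: [0.5416, -0.1364, 0.1013]
orientation: [-90.0, 0.1, -180.0]
force: [1.4, -0.1, 5.9]
opening: 0.0006
```

```bash
python3 -m crank '[[[1,0,1,0,0],[1,0,2,0,0],[1,0,2,0,0]]]';python3 -m crank '[[[1,0,1,0,0],[1,0,2,0,0],[1,0,2,0,0]]]'
```

```text
clock: 4.8
tool_pos: [0.5417, -0.1365, 0.101]
orientation: [-90.0, 0.1, -179.9]
force: [-4.2, 2.7, 22.0]
opening: 0.0007
clock: 5.18
tool_pos: [0.5418, -0.1365, 0.1007]
orientation: [-89.9, 0.2, -179.9]
force: [-11.2, 5.9, 37.4]
opening: 0.0008
```

Run:
```python
from h import *
T=[]
for n in ("scene","side"):
    im=ctrl.snapshot(n)[:,:,::-1]
    C=cam(n); u,v=proj(C,ctrl.get_obs()['tool_pos'])[0]; print(n,u,v)
    a,c=int(v)-25,int(u)-25
    T.append(cv2.resize(im[a:a+50,c:c+50],None,fx=8,fy=8,interpolation=cv2.INTER_CUBIC)); print(a,c)
cv2.imwrite("pics/d.png",np.hstack(T))
```

```text
scene 206.16889245504075 218.17074213182002
193 181
side 276.4394560005063 162.08754167579858
137 251
```

```bash
sleep 2
```

```text
(no output)
```

View pics/d.png

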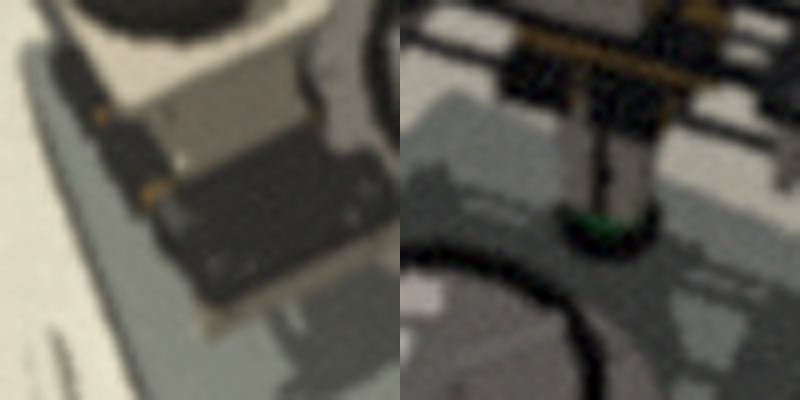

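```bash
python3 -m crank '[[[1,0,-3.5,0,0],[1,0,-3.5,0,0],[1,0,-3.5,0,0]]]'; for i in 1 2 3 4 5 6 7; do python3 -c 'print(1)'>/dev/null; done
python3 -m crank '[[[1,0,-1,0,0],[1,0,-1,0,0],[1,0,-1,0,0]]]' | grep -E 'pos|force'
python3 -m crank '[[[1,0,-1,0,0],[1,0,-1,0,0],[1,0,-1,0,0]]]'| grep -E 'pos|force'
python3 -m crank '[[[1,0,-1,0,0],[1,0,-1,0,0],[1,0,-1,0,0]]]'| grep -E 'pos|force'
python3 -m crank '[[[1,0,-1,0,0],[1,0,-1,0,0],[1,0,-1,0,0]]]'| grep -E 'pos|force'
python3 -m crank '[[[1,0,-1,0,0],[1,0,-1,0,0],[1,0,-1,0,0]]]'| grep -E 'pos|force'
```

```text
clock: 5.65
tool_pos: [0.5416, -0.1365, 0.1012]
orientation: [-90.0, 0.1, -180.0]
force: [0.1, 1.9, 10.0]
opening: 0.0006
tool_pos: [0.5416, -0.1365, 0.1014]
force: [3.9, 0.5, 4.7]
tool_pos: [0.541, -0.1364, 0.1021]
force: [3.3, 0.1, 4.8]
tool_pos: [0.5407, -0.1364, 0.103]
force: [2.8, -0.3, 3.9]
tool_pos: [0.5405, -0.1364, 0.1039]
force: [2.1, 0.7, 3.4]
tool_pos: [0.5405, -0.1364, 0.1049]
force: [1.8, 1.4, 2.6]
```

The spring force falls about 0.8 N/mm from 4.8 N as I lift. The hard stop was at z = 0.1013 and zero force extrapolates to about 0.108, so the travel was a full 6 mm and the key was completely down. Next I'll lift off and look at the wheel from above.

```bash
python3 -m crank '[[[1,0,-60,0,0],[1,0,-115,0,0],[1,20,-145,-40,-0.18],[1,45,-145,-90,-0.36],[1,70,-145,-142,-0.54],[1,70,-145,-142,-0.72],[1,70,-145,-142,-0.9],[1,70,-145,-142,-1.08],[1,70,-145,-142,-1.26],[1,70,-145,-142,-1.44],[1,70,-145,-142,-1.571],[1,70,-145,-142,-1.571]]]'
python3 - <<'E'
from h import *
import pickle
o=ctrl.get_obs(); print(o['joint_pos'])
im=ctrl.snapshot("wrist")[:,:,::-1]; cv2.imwrite("pics/e_wrist.png",cv2.resize(im,(768,576),interpolation=cv2.INTER_CUBIC)); cv2.imwrite("pics/e_raw.png",im)
pickle.dump(o,open("e.pkl","wb"))
W=cam("wrist",o)
for p in ((.541,-.136,.104),(.630,-.002,.176),(.561,.007,.125),(.6476,-.0045,.091)): print(p,proj(W,p)*1.5)
E
```

```text
clock: 9.02
tool_pos: [0.4697, 0.0052, 0.2492]
orientation: [-90.1, -0.0, -90.1]
force: [0.3, -0.7, 0.6]
opening: 0.0004
[ 2.47087127e+01 -2.02322682e-02 -2.19346809e+01 -3.33560506e-02
 -6.82264985e+01  6.52420279e+01]
(0.541, -0.136, 0.104) [[618.63206549 156.18126572]]
(0.63, -0.002, 0.176) [[401.08606106 -71.39174135]]
(0.561, 0.007, 0.125) [[379.83650473 117.75146138]]
(0.6476, -0.0045, 0.091) [[400.04777212 -37.5501773 ]]
```

```bash
sleep 3
```

```text
(no output)
```

View pics/e_wrist.png

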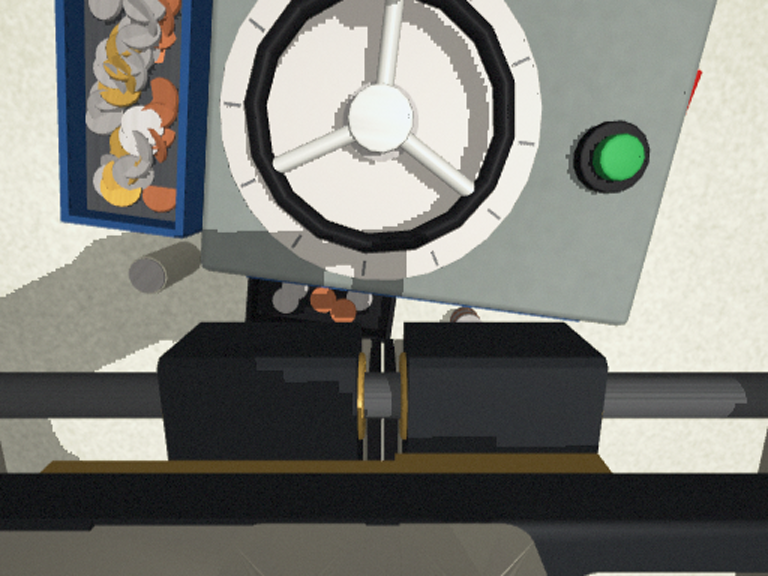

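The hub is at (380,117) and the prediction was (379.8,118), so the axis is at (0.561, 0.007). The key is up again at (621,157). The handle direction is about -7.5°. I'll move behind the handle on its +y side, staying high and turning to yaw 348.

```bash
python3 -m crank '[[[1,-10,0,40,-0.18],[1,-20,0,80,-0.36],[1,-30,0,125,-0.54],[1,-30,0,168,-0.72],[1,-30,0,168,-0.9],[1,-30,0,168,-1.08],[1,-30,0,168,-1.26],[1,-30,0,168,-1.361],[1,-30,0,168,-1.361],[1,-30,0,168,-1.361]]]'
python3 - <<'E'
from h import *
o=ctrl.get_obs(); print(o['joint_pos'])
E
```

```text
clock: 10.32
tool_pos: [0.6386, 0.0356, 0.2498]
orientation: [-90.0, 0.0, -12.2]
force: [0.0, 0.5, -0.3]
opening: 0.0005
[ 2.06328842e+01  1.65101179e+01 -2.07164590e+00 -8.12869002e-03
 -7.14537096e+01  1.47155656e+02]
```

```bash
python3 -m crank '[[[1,0,50,0,0],[1,0,90,0,0],[1,0,110,0,0],[1,0,110,0,0]]]'
cat >> h.py <<'E'
A=np.array([.561,.007]); TH0=-7.5; D=.0215
def pose(phi,d=D):   # phi = wheel turn deg -> C xy, yaw
    th=np.radians(TH0-phi); yaw=348-312/360*phi
    n=np.radians(yaw-90)
    return A+.07*np.array([np.cos(th),np.sin(th)])-d*np.array([np.cos(n),np.sin(n)]),yaw
def plan(p0,yaw0,phis):   # p0,yaw0 = commanded now
    y=np.radians(yaw0); X=np.array([np.cos(y),np.sin(y)]); Z=np.array([-np.sin(y),np.cos(y)])
    out=[]
    for f in phis:
        c,w=pose(f); d=(c-p0)*1000; out.append([1,round(d@X,1),0,round(d@Z,1),round(np.radians((yaw0-w+180)%360-180),3)])
    return out
E
python3 - <<'E'
from h import *
o=ctrl.get_obs();print(o['tool_pos'],o['orientation'])
print(plan(np.array([.6383,.035]),348-.2,[0]+list(np.linspace(0,30,9)[1:])))
E
```

```text
clock: 10.82
tool_pos: [0.6377, 0.0353, 0.1383]
orientation: [-90.1, 0.2, -12.1]
force: [0.1, -0.7, 0.3]
opening: 0.0001
[0.63766847 0.03525661 0.13826849] [-90.10278219   0.18715397 -12.13274   ]
[[1, np.float64(0.1), 0, np.float64(-16.5), np.float64(-0.003)], [1, np.float64(1.5), 0, np.float64(-21.1), np.float64(0.053)], [1, np.float64(2.6), 0, np.float64(-25.8), np.float64(0.11)], [1, np.float64(3.5), 0, np.float64(-30.5), np.float64(0.167)], [1, np.float64(4.0), 0, np.float64(-35.3), np.float64(0.223)], [1, np.float64(4.2), 0, np.float64(-40.0), np.float64(0.28)], [1, np.float64(4.1), 0, np.float64(-44.8), np.float64(0.337)], [1, np.float64(3.7), 0, np.float64(-49.6), np.float64(0.394)], [1, np.float64(3.0), 0, np.float64(-54.3), np.float64(0.45)]]
```

```bash
python3 -m crank '[[[1,0,0,-8,0],[1,0,0,-14,0],[1,0,0,-16.5,0],[1,1.5,0,-21,0.05],[1,2.6,0,-26,0.11],[1,3.5,0,-30.5,0.167],[1,4,0,-35,0.223],[1,4.2,0,-40,0.28],[1,4.1,0,-45,0.337],[1,3.7,0,-49.6,0.394],[1,3,0,-54.3,0.45]]]'
python3 - <<'E'
from h import *
T=[]
for n in ("scene","side"):
    im=ctrl.snapshot(n)[:,:,::-1]
    C=cam(n); u,v=proj(C,[*A,.125])[0]
    a,c=int(v)-40,int(u)-40
    T.append(cv2.resize(im[a:a+80,c:c+80],None,fx=5,fy=5,interpolation=cv2.INTER_CUBIC))
cv2.imwrite("pics/f.png",np.hstack(T))
print(pose(30), ctrl.get_obs()['orientation'])
np.set_printoptions(suppress=True)
c,w=pose(30)
for r in plan(c,w,30+np.arange(1,13)*10/3): print([float(x) for x in r])
E
```

```text
clock: 12.2
tool_pos: [0.6314, -0.018, 0.1411]
orientation: [-89.9, -0.1, -37.9]
force: [1.4, 2.0, 0.2]
opening: 0.0002
(array([ 0.62977146, -0.01867107]), 322.0) [-8.99079153e+01 -7.50175173e-02 -3.78529889e+01]
[1.0, 1.0, 0.0, -4.1, 0.05]
[1.0, 1.8, 0.0, -8.2, 0.101]
[1.0, 2.3, 0.0, -12.4, 0.151]
[1.0, 2.6, 0.0, -16.6, 0.202]
[1.0, 2.6, 0.0, -20.8, 0.252]
[1.0, 2.4, 0.0, -25.0, 0.303]
[1.0, 1.9, 0.0, -29.1, 0.353]
[1.0, 1.3, 0.0, -33.2, 0.403]
[1.0, 0.4, 0.0, -37.3, 0.454]
[1.0, -0.8, 0.0, -41.2, 0.504]
[1.0, -2.2, 0.0, -45.1, 0.555]
[1.0, -3.8, 0.0, -49.0, 0.605]
```

```bash
sleep 3
```

```text
(no output)
```

View pics/f.png

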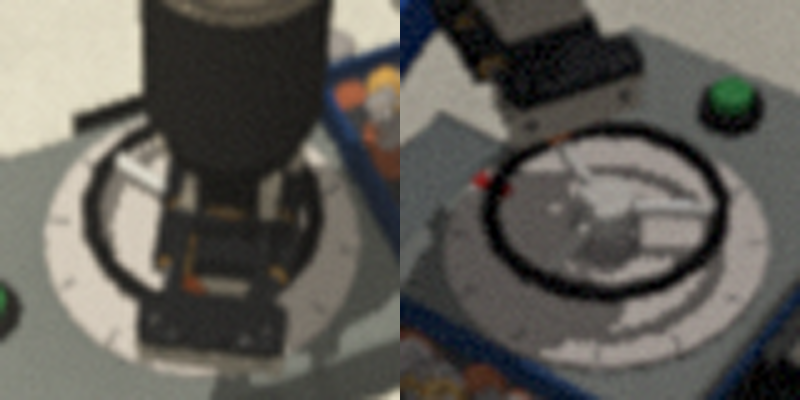

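The wheel follows: the mark is bare, the handle has moved round about 30°, and the force is about 2.4 N. I'll continue.

```bash
python3 -m crank '[[[1,1,0,-4.1,0.05],[1,1.8,0,-8.2,0.101],[1,2.3,0,-12.4,0.151],[1,2.6,0,-16.6,0.202],[1,2.6,0,-20.8,0.252],[1,2.4,0,-25,0.303],[1,1.9,0,-29.1,0.353],[1,1.3,0,-33.2,0.403],[1,0.4,0,-37.3,0.454],[1,-0.8,0,-41.2,0.504],[1,-2.2,0,-45.1,0.555],[1,-3.8,0,-49,0.605]]]'
python3 - <<'E'
from h import *
print(ctrl.get_obs()['joint_pos'])
print(pose(70))
for s in (70,110,150,190,230,270):
    c,w=pose(s); print(s,[[float(x) for x in r] for r in plan(c,w,s+np.arange(1,13)*10/3)])
E
```

```text
clock: 13.8
tool_pos: [0.5984, -0.0546, 0.141]
orientation: [-89.9, -0.0, -72.5]
force: [2.4, 0.3, 1.8]
opening: 0.0005
[ 1.34256759e+01  1.74528785e+01 -1.57403965e+01  3.66972277e-02
 -5.66731377e+01  9.40979635e+01]
(array([ 0.59667441, -0.05493522]), 287.3333333333333)
70 [[1.0, 0.6, 0.0, -4.1, 0.05], [1.0, 1.0, 0.0, -8.2, 0.101], [1.0, 1.2, 0.0, -12.3, 0.151], [1.0, 1.1, 0.0, -16.4, 0.202], [1.0, 0.7, 0.0, -20.4, 0.252], [1.0, 0.2, 0.0, -24.5, 0.303], [1.0, -0.6, 0.0, -28.5, 0.353], [1.0, -1.6, 0.0, -32.4, 0.403], [1.0, -2.9, 0.0, -36.3, 0.454], [1.0, -4.3, 0.0, -40.0, 0.504], [1.0, -6.0, 0.0, -43.7, 0.555], [1.0, -7.9, 0.0, -47.3, 0.605]]
110 [[1.0, 0.2, 0.0, -4.0, 0.05], [1.0, 0.3, 0.0, -8.0, 0.101], [1.0, 0.0, 0.0, -12.0, 0.151], [1.0, -0.4, 0.0, -16.0, 0.202], [1.0, -1.1, 0.0, -19.9, 0.252], [1.0, -2.0, 0.0, -23.8, 0.303], [1.0, -3.1, 0.0, -27.6, 0.353], [1.0, -4.4, 0.0, -31.3, 0.403], [1.0, -6.0, 0.0, -35.0, 0.454], [1.0, -7.7, 0.0, -38.5, 0.504], [1.0, -9.7, 0.0, -41.9, 0.555], [1.0, -11.8, 0.0, -45.2, 0.605]]
150 [[1.0, -0.1, 0.0, -3.9, 0.05], [1.0, -0.5, 0.0, -7.8, 0.101
[... 798 characters left out ...]
 -10.7, 0.151], [1.0, -4.5, 0.0, -14.1, 0.202], [1.0, -6.1, 0.0, -17.4, 0.252], [1.0, -7.9, 0.0, -20.6, 0.303], [1.0, -9.9, 0.0, -23.7, 0.353], [1.0, -12.1, 0.0, -26.6, 0.403], [1.0, -14.4, 0.0, -29.5, 0.454], [1.0, -16.9, 0.0, -32.1, 0.504], [1.0, -19.5, 0.0, -34.6, 0.555], [1.0, -22.3, 0.0, -37.0, 0.605]]
270 [[1.0, -1.1, 0.0, -3.4, 0.05], [1.0, -2.5, 0.0, -6.8, 0.101], [1.0, -4.0, 0.0, -10.1, 0.151], [1.0, -5.7, 0.0, -13.2, 0.202], [1.0, -7.6, 0.0, -16.3, 0.252], [1.0, -9.7, 0.0, -19.2, 0.303], [1.0, -11.9, 0.0, -22.0, 0.353], [1.0, -14.3, 0.0, -24.6, 0.403], [1.0, -16.9, 0.0, -27.1, 0.454], [1.0, -19.5, 0.0, -29.5, 0.504], [1.0, -22.3, 0.0, -31.6, 0.555], [1.0, -25.2, 0.0, -33.6, 0.605]]
```

```bash
python3 -m crank '[[[1,0.6,0,-4.1,0.05],[1,1,0,-8.2,0.101],[1,1.2,0,-12.3,0.151],[1,1.1,0,-16.4,0.202],[1,0.7,0,-20.4,0.252],[1,0.2,0,-24.5,0.303],[1,-0.6,0,-28.5,0.353],[1,-1.6,0,-32.4,0.403],[1,-2.9,0,-36.3,0.454],[1,-4.3,0,-40,0.504],[1,-6,0,-43.7,0.555],[1,-7.9,0,-47.3,0.605]]]'
python3 -m crank '[[[1,0.2,0,-4,0.05],[1,0.3,0,-8,0.101],[1,0,0,-12,0.151],[1,-0.4,0,-16,0.202],[1,-1.1,0,-19.9,0.252],[1,-2,0,-23.8,0.303],[1,-3.1,0,-27.6,0.353],[1,-4.4,0,-31.3,0.403],[1,-6,0,-35,0.454],[1,-7.7,0,-38.5,0.504],[1,-9.7,0,-41.9,0.555],[1,-11.8,0,-45.2,0.605]]]'
python3 - <<'E'
from h import *
T=[]
print(pose(150),ctrl.get_obs()['joint_pos'])
for n in ("scene","side"):
    im=ctrl.snapshot(n)[:,:,::-1]
    C=cam(n); u,v=proj(C,[*A,.125])[0]
    a,c=int(v)-40,int(u)-40
    T.append(cv2.resize(im[a:a+80,c:c+80],None,fx=5,fy=5,interpolation=cv2.INTER_CUBIC))
cv2.imwrite("pics/g.png",np.hstack(T))
E
```

```text
clock: 15.3
tool_pos: [0.5507, -0.0614, 0.1409]
orientation: [-89.9, 0.0, -107.1]
force: [1.6, -1.1, 1.0]
opening: 0.0006
clock: 16.8
tool_pos: [0.5104, -0.0369, 0.1407]
orientation: [-89.9, 0.0, -141.8]
force: [0.9, -1.1, 1.0]
opening: 0.0003
(array([ 0.50956515, -0.03673007]), 218.0) [ 1.79049679e+01  9.52978947e+00 -2.66161291e+01  5.24325844e-02
 -5.38096141e+01  2.02717773e+01]
```

```bash
sleep 4
```

```text
(no output)
```

View pics/g.png

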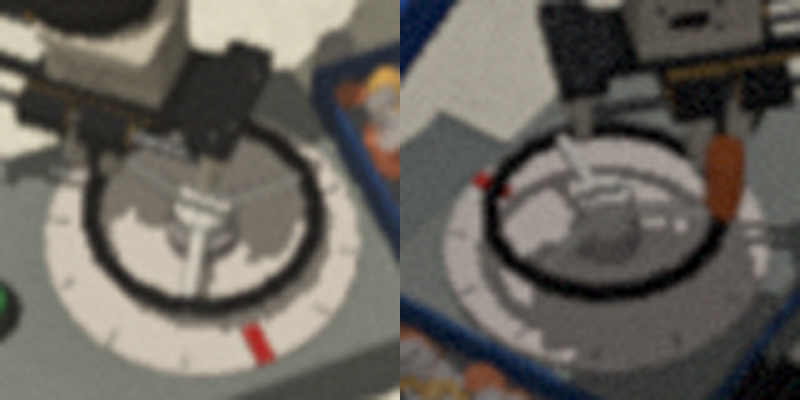

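The side view shows the handle at (725,180) on the robot side, with the finger behind it, about 150° round. I'll continue.

```bash
python3 -m crank '[[[1,-0.1,0,-3.9,0.05],[1,-0.5,0,-7.8,0.101],[1,-1,0,-11.7,0.151],[1,-1.8,0,-15.5,0.202],[1,-2.8,0,-19.2,0.252],[1,-4.1,0,-22.9,0.303],[1,-5.5,0,-26.5,0.353],[1,-7.1,0,-30,0.403],[1,-9,0,-33.4,0.454],[1,-11,0,-36.7,0.504],[1,-13.2,0,-39.8,0.555],[1,-15.6,0,-42.8,0.605]]]'
python3 -m crank '[[[1,-0.5,0,-3.8,0.05],[1,-1.2,0,-7.5,0.101],[1,-2.1,0,-11.2,0.151],[1,-3.2,0,-14.9,0.202],[1,-4.5,0,-18.4,0.252],[1,-6.1,0,-21.9,0.303],[1,-7.8,0,-25.2,0.353],[1,-9.7,0,-28.4,0.403],[1,-11.8,0,-31.6,0.454],[1,-14.1,0,-34.5,0.504],[1,-16.5,0,-37.4,0.555],[1,-19.1,0,-40,0.605]]]'
python3 - <<'E'
from h import *
T=[]
print(pose(190),pose(230),ctrl.get_obs()['joint_pos'])
for n in ("scene","side"):
    im=ctrl.snapshot(n)[:,:,::-1]
    C=cam(n); u,v=proj(C,[*A,.125])[0]
    a,c=int(v)-40,int(u)-40
    T.append(cv2.resize(im[a:a+80,c:c+80],None,fx=5,fy=5,interpolation=cv2.INTER_CUBIC))
cv2.imwrite("pics/h.png",np.hstack(T))
E
```

```text
clock: 18.4
tool_pos: [0.4961, 0.0063, 0.1404]
orientation: [-90.0, 0.0, -176.4]
force: [1.0, -2.3, 1.7]
opening: 0.0002
clock: 19.9
tool_pos: [0.5124, 0.0472, 0.1403]
orientation: [-89.9, -0.0, 148.9]
force: [-0.4, -2.3, 2.8]
opening: 0.0002
(array([0.49548993, 0.00658578]), 183.33333333333331) (array([0.51220868, 0.04767304]), 148.66666666666666) [ 2.71659729e+01  9.87173535e+00 -2.62427551e+01  2.90701029e-02
 -5.39355093e+01 -5.82715700e+01]
```

```bash
sleep 4
```

```text
(no output)
```

View pics/h.png

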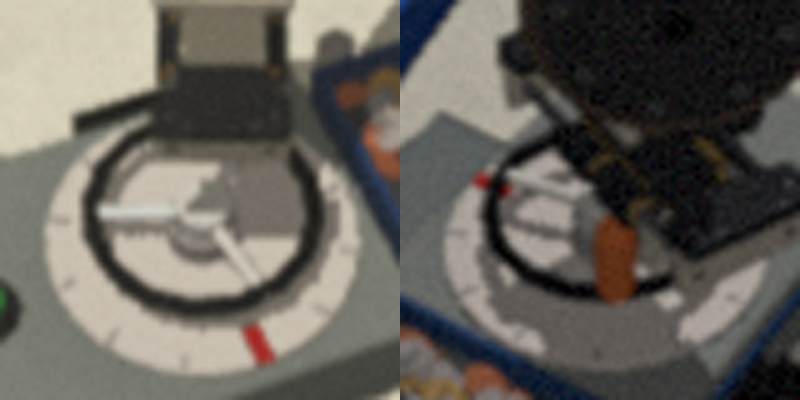

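The handle is at (613,260) in the side view, about 230° round, and the finger is still pushing it. I'll continue.

```bash
python3 -m crank '[[[1,-0.8,0,-3.6,0.05],[1,-1.8,0,-7.2,0.101],[1,-3.1,0,-10.7,0.151],[1,-4.5,0,-14.1,0.202],[1,-6.1,0,-17.4,0.252],[1,-7.9,0,-20.6,0.303],[1,-9.9,0,-23.7,0.353],[1,-12.1,0,-26.6,0.403],[1,-14.4,0,-29.5,0.454],[1,-16.9,0,-32.1,0.504],[1,-19.5,0,-34.6,0.555],[1,-22.3,0,-37,0.605]]]'
python3 -m crank '[[[1,-1.1,0,-3.4,0.05],[1,-2.5,0,-6.8,0.101],[1,-4,0,-10.1,0.151],[1,-5.7,0,-13.2,0.202],[1,-7.6,0,-16.3,0.252],[1,-9.7,0,-19.2,0.303],[1,-11.9,0,-22,0.353],[1,-14.3,0,-24.6,0.403],[1,-16.9,0,-27.1,0.454],[1,-19.5,0,-29.5,0.504],[1,-22.3,0,-31.6,0.555],[1,-25.2,0,-33.6,0.605]]]'
python3 - <<'E'
from h import *
T=[]
print(pose(270),pose(310),ctrl.get_obs()['joint_pos'])
for n in ("scene","side"):
    im=ctrl.snapshot(n)[:,:,::-1]; cv2.imwrite(f"pics/i_{n}_raw.png",im)
    C=cam(n); u,v=proj(C,[*A,.125])[0]
    a,c=int(v)-40,int(u)-40; print(a,c)
    T.append(cv2.resize(im[a:a+80,c:c+80],None,fx=5,fy=5,interpolation=cv2.INTER_CUBIC))
cv2.imwrite("pics/i.png",np.hstack(T))
for s in (310,):
    c,w=pose(s); print(s,[[float(x) for x in r] for r in plan(c,w,s+np.arange(1,13)*10/3)])
E
```

```text
clock: 21.5
tool_pos: [0.5501, 0.0674, 0.14]
orientation: [-89.9, -0.0, 114.3]
force: [-2.9, -1.5, 3.1]
opening: 0.0004
clock: 23.0
tool_pos: [0.5909, 0.0584, 0.1399]
orientation: [-89.9, 0.0, 79.6]
force: [-3.5, 0.5, 2.8]
opening: 0.0
(array([0.55049561, 0.0676563 ]), 114.0) (array([0.59148092, 0.05827086]), 79.33333333333331) [ 2.44677901e+01  1.70306694e+01 -1.64877883e+01 -3.79198781e-02
 -5.65760802e+01 -1.24838457e+02]
158 210
143 211
310 [[1.0, -1.5, 0.0, -3.2, 0.05], [1.0, -3.1, 0.0, -6.3, 0.101], [1.0, -4.9, 0.0, -9.3, 0.151], [1.0, -6.9, 0.0, -12.2, 0.202], [1.0, -9.0, 0.0, -15.0, 0.252], [1.0, -11.3, 0.0, -17.6, 0.303], [1.0, -13.8, 0.0, -20.1, 0.353], [1.0, -16.4, 0.0, -22.4, 0.403], [1.0, -19.1, 0.0, -24.6, 0.454], [1.0, -21.9, 0.0, -26.6, 0.504], [1.0, -24.8, 0.0, -28.4, 0.555], [1.0, -27.9, 0.0, -30.0, 0.605]]
```

```bash
sleep 4
```

```text
(no output)
```

View pics/i.png

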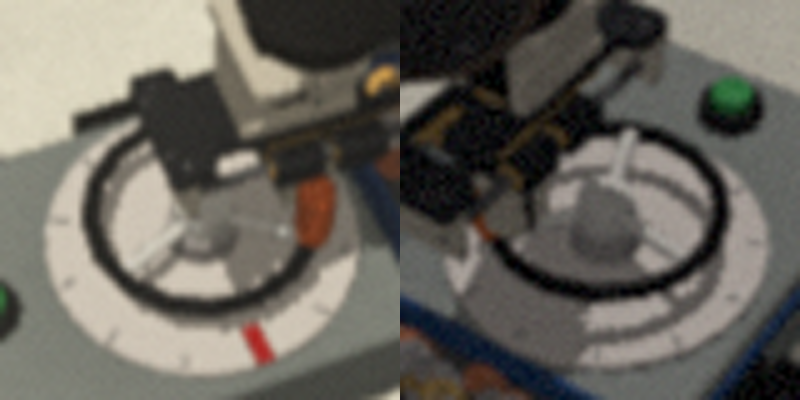

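In the scene view the handle is at (317,212), about 310° round, with the red mark at (258,343). I'll advance to 340° and measure.

```bash
python3 -m crank '[[[1,-1.5,0,-3.2,0.05],[1,-3.1,0,-6.3,0.101],[1,-4.9,0,-9.3,0.151],[1,-6.9,0,-12.2,0.202],[1,-9,0,-15,0.252],[1,-11.3,0,-17.6,0.303],[1,-13.8,0,-20.1,0.353],[1,-16.4,0,-22.4,0.403],[1,-19.1,0,-24.6,0.454],[1,-19.1,0,-24.6,0.454]]]'
python3 - <<'E'
from h import *
T=[]
print(pose(340),ctrl.get_obs()['joint_pos'])
for n in ("scene","side"):
    im=ctrl.snapshot(n)[:,:,::-1]; cv2.imwrite(f"pics/j_{n}_raw.png",im)
    C=cam(n); u,v=proj(C,[*A,.125])[0]
    a,c=int(v)-40,int(u)-40
    im=cv2.resize(im[a:a+80,c:c+80],None,fx=5,fy=5,interpolation=cv2.INTER_CUBIC)
    for ph,col in ((335,(255,0,0)),(340,(0,255,0)),(345,(255,255,0))):
        th=np.radians(TH0-ph); p=[*(A+.07*np.array([np.cos(th),np.sin(th)])),.176]
        q=(proj(C,p)[0]-[c,a]+.5)*5; cv2.circle(im,(int(q[0]),int(q[1])),3,col,-1)
    T.append(im)
cv2.imwrite("pics/j.png",np.hstack(T))
c,w=pose(340); print([[float(x) for x in r] for r in plan(c,w,[343,346,349,352,355,357,358.5,360])])
E
```

```text
clock: 24.35
tool_pos: [0.6122, 0.0354, 0.1399]
orientation: [-90.0, 0.0, 53.7]
force: [-2.1, -0.3, 0.8]
opening: 0.0007
(array([0.61209507, 0.03498968]), 53.333333333333314) [ 2.15281871e+01  1.86806204e+01 -1.40517442e+01 -2.43949730e-02
 -5.72913021e+01 -1.47837016e+02]
[[1.0, -1.5, 0.0, -2.7, 0.045], [1.0, -3.1, 0.0, -5.4, 0.091], [1.0, -4.9, 0.0, -7.9, 0.136], [1.0, -6.8, 0.0, -10.4, 0.182], [1.0, -8.8, 0.0, -12.7, 0.227], [1.0, -10.2, 0.0, -14.2, 0.257], [1.0, -11.3, 0.0, -15.3, 0.28], [1.0, -12.4, 0.0, -16.3, 0.303]]
```

```bash
sleep 4
```

```text
(no output)
```

View pics/j.png

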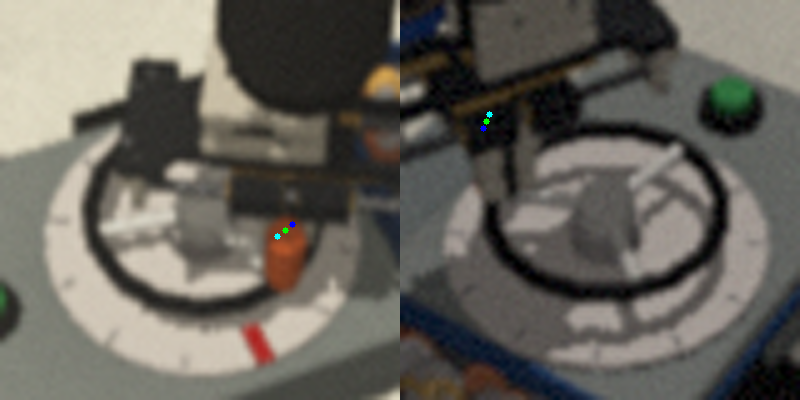

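The handle's orange centre is at x≈285 in the scene view, which matches the green 340° prediction dot. I'll do the last 19°, then back off and check.

```bash
python3 -m crank '[[[1,-1.5,0,-2.7,0.045],[1,-3.1,0,-5.4,0.091],[1,-4.9,0,-7.9,0.136],[1,-6.8,0,-10.4,0.182],[1,-8.8,0,-12.7,0.227],[1,-10.2,0,-14.2,0.257],[1,-11.3,0,-15.3,0.28],[1,-11.6,0,-15.7,0.288],[1,-11.6,0,-15.7,0.288],[1,-11.6,0,-15.7,0.288]]]'
python3 - <<'E'
from h import *
T=[]
o=ctrl.get_obs();print(pose(359),o['tool_pos'],o['joint_pos'])
for n in ("scene","side"):
    im=ctrl.snapshot(n)[:,:,::-1]; cv2.imwrite(f"pics/k_{n}_raw.png",im)
    C=cam(n); u,v=proj(C,[*A,.125])[0]
    a,c=int(v)-40,int(u)-40
    im=cv2.resize(im[a:a+80,c:c+80],None,fx=5,fy=5,interpolation=cv2.INTER_CUBIC)
    T.append(im)
cv2.imwrite("pics/k.png",np.hstack(T))
for n in ("i","j","k"):
    pass
im=cv2.imread("pics/k_scene_raw.png").astype(int)[195:232,240:280];r,g,b=im[...,2],im[...,1],im[...,0]
v,u=np.nonzero((r>g+60)&(g>b+10)&(g>45)); print(len(u),u.mean()+240,v.mean()+195,u.min()+240,u.max()+240)
E
```

```text
clock: 25.7
tool_pos: [0.6181, 0.0168, 0.14]
orientation: [-90.0, 0.0, 37.1]
force: [-2.6, 1.0, -0.0]
opening: 0.0003
(array([0.617651 , 0.0162765]), 36.866666666666674) [0.61811467 0.01676017 0.13999089] [ 1.96217474e+01  1.91147495e+01 -1.33995061e+01 -3.30044413e-03
 -5.74978641e+01 -1.62553621e+02]
57 259.9473684210526 211.87719298245614 257 263
```

```bash
sleep 4
```

```text
(no output)
```

View pics/k.png

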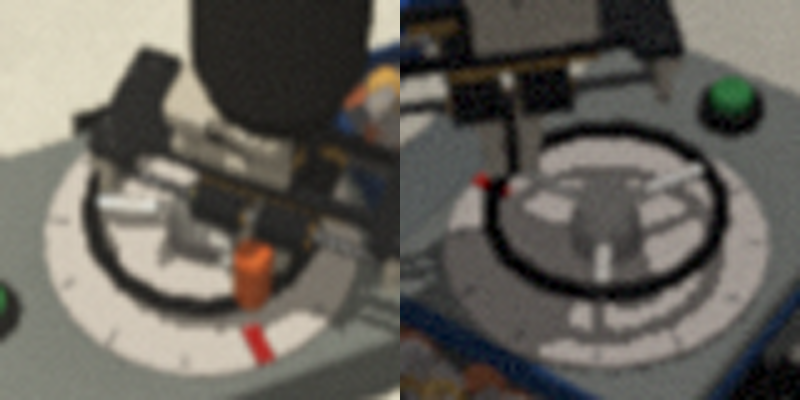

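The handle is in line with the red mark again: its pixel column is 259.9, against 259.6 at the start. I'll back straight off and lift.

```bash
python3 -m crank '[[[1,0,0,6,0],[1,0,0,18,0],[1,0,0,30,0],[1,0,-20,30,0],[1,0,-60,30,0],[1,0,-110,30,0],[1,0,-130,70,0],[1,0,-130,120,0],[1,0,-130,160,0],[1,0,-130,160,0],[1,0,-130,160,0]]]'
python3 - <<'E'
from h import *
T=[]
o=ctrl.get_obs()
for n in ("scene","side"):
    im=ctrl.snapshot(n)[:,:,::-1]; cv2.imwrite(f"pics/l_{n}_raw.png",im)
    C=cam(n); u,v=proj(C,[*A,.125])[0]
    a,c=int(v)-40,int(u)-40
    T.append(cv2.resize(im[a:a+80,c:c+80],None,fx=5,fy=5,interpolation=cv2.INTER_CUBIC))
cv2.imwrite("pics/l.png",np.hstack(T))
for f in ("a_scene","l_scene_raw"):
    im=cv2.imread(f"pics/{f}.png").astype(int)[195:232,245:275];r,g,b=im[...,2],im[...,1],im[...,0]
    v,u=np.nonzero((r>g+60)&(g>b+10)&(g>45)); print(len(u),u.mean()+245,v.mean()+195,u.min()+245,u.max()+245)
cv2.imwrite("pics/l2.png",np.vstack([np.hstack([cv2.imread(f"pics/{f}.png")[:,:] for f in p]) for p in (("a_scene","l_scene_raw"),)])[:,:,:])
T=[cv2.resize(cv2.imread(f"pics/{f}.png"),(400,300)) for f in ("a_scene","l_scene_raw","a_side","l_side_raw")]
cv2.imwrite("pics/m.png",np.vstack([np.hstack(T[:2]),np.hstack(T[2:])]))
E
```

```text
clock: 27.18
tool_pos: [0.5325, 0.128, 0.2693]
orientation: [-88.4, -0.2, 38.6]
force: [-0.3, -0.5, 0.7]
opening: 0.0004
46 259.5869565217391 209.8695652173913 257 263
56 259.82142857142856 210.33928571428572 257 263
```

```bash
sleep 4
```

```text
(no output)
```

View pics/l.png

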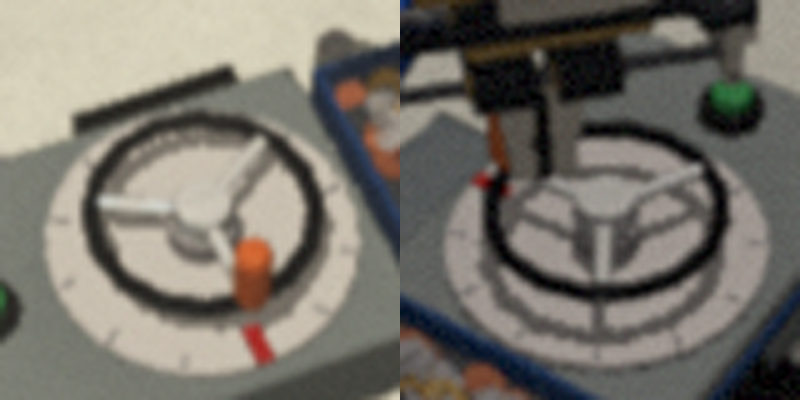

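View pics/m.png

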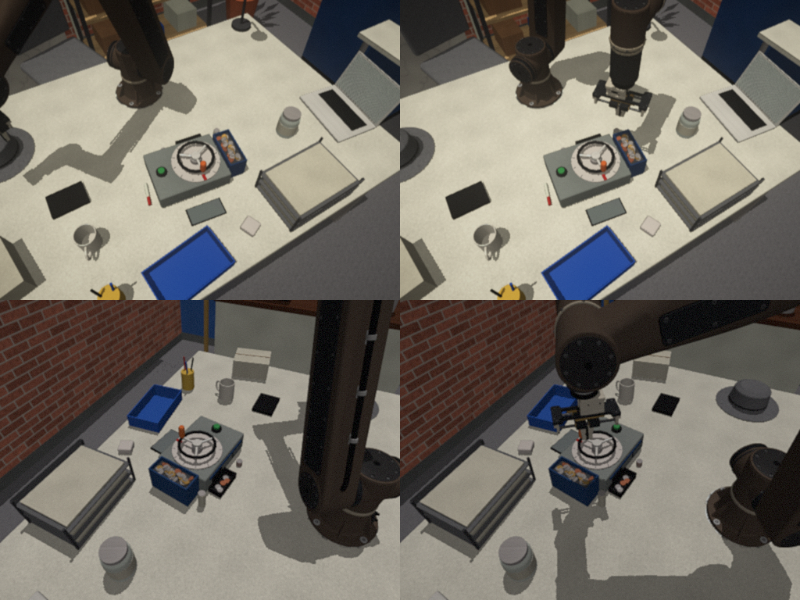

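The wheel, key and bystanders all match the first pictures. I'll let the arm settle, then hand in.

```bash
python3 -m crank '[[[1,0,0,0,0],[1,0,0,0,0],[1,0,0,0,0],[1,0,0,0,0]]]'
python3 -c "
from plant import ctrl
print(ctrl.close_job())"
```

```text
clock: 27.78
tool_pos: [0.5323, 0.1281, 0.2693]
orientation: [-88.3, -0.2, 38.7]
force: [-0.2, 1.0, -0.3]
opening: 0.0001
the job is handed in; nothing more can be done
None
```

I pressed the zero key fully down, turned the wheel one full turn clockwise, and handed the job in at 27.8 s. No verdict was reported.

- **Key:** I pressed it with the closed fingertips to its hard stop, briefly pushing up to 37 N against that stop. On release the spring force fell from 4.8 N at about 0.8 N/mm, which fits the full 6 mm of travel. The key showed as up again in later pictures.
- **Wheel:** I pushed the handle round with the outer side of the closed fingers. The tool force read at the end of each move stayed at about 2–5 N. Backed off, the handle sat at pixel (259.8, 210.3) in the scene picture, against (259.6, 209.9) at the start. That is well inside the 12 mm tolerance.
- **Bystanders:** by eye, those visible in the scene and side pictures stood where they were at the start. I did not measure each one.
- **Arm:** it ended clear above the machine with the tool force near zero.
- **Oddities:** the camera put the key top about 3 mm lower than the press suggested, probably because the colour patch included its side. The final tool orientation was also 1–2° off what I commanded, after the last retreat and clear of everything.

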